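# Pin an espresso hand lever into its fork and swing it up

### The arm

A 6-joint arm with a two-finger parallel gripper is mounted at the origin on a cart in front of the work surface, level with it; the furniture and walls round the work are solid. World frame = base frame: x ahead of the robot, y to its left, z up, the work surface at z = 0. Lengths are in m, angles in degrees, forces in N, time in s.
With the tool pointing down it reaches from about 0.325 to 0.875 m from the base axis. Payload 4.4 kg.
Tool frame: the origin (TCP) lies at the very end of the fingers, on their centre line; the grasp point (between the pads) lies hold_point_z behind it (hold_point_z is the distance from the TCP to the grasp point, in m); z points along the fingers, x is the direction in which the jaws open and shut, and the axes are right-handed (so a half turn about z gives the same grasp; the last joint's range is limited). The gripper opens to 85 mm and grips with 20 to 120 N. Pads are 22 mm wide; open, the fingers measure 114 mm over their backs; the gripper's body (76 mm by 85 mm) begins 54 mm behind the grasp point. The pads swing forward as they close: fully open they stand 13 mm farther back than shut.
Start: joints at [67.237, 11.837, 88.321, -0, 79.842, -8.623], TCP at [0.14, 0.558, 0.231] pointing down, gripper open.
Joint ranges: [-156.59, 156.59], [-49.26, 127.26], [12.9, 141.05], [-63.56, 243.56], [4.71, 150.69], [-161.64, 161.64]. Speed limits (degrees/s): [159.86, 159.86, 180, 180, 180, 180].

### API

Orientations are given as a 3x3 rotation matrix whose columns are the frame's x, y, z axes.
In Python, from workcell import * gives the robot as it stands.
- The arm moves only by the shell command python3 -m inch 'ROWS'. ROWS is JSON, a list of rows, each an object with "twist": the turn, a rotation vector about the tool's x, y, z in degrees, a list of three; "dp": the shift along the tool's x, y, z in m, a list of three; "hand": the finger opening in m, from 0 to 0.0854. In form: [{"twist": [rx, ry, rz], "dp": [x, y, z], "hand": hand}, ...]. A call has 1 to 20 rows; each row shifts and turns the commanded pose from where the row before left it, along the tool's axes as they then stand; what a row does not reach is not made up. A row lasts 1/8 s, in which the tool goes at most 62.5 mm and 10.7 degrees, less where a joint would pass 70% of its speed; a pose out of reach is approached as far as the arm can. A call with a gripper value outside its range is refused whole. The fingers move at their own pace and stop on an object; the grip force is fixed at half the most. Time passes only in rows, so rows that do not move let the fingers close. It gives the time, the measured TCP pose, the force and the opening at its end, in the units of the state.
- get_obs(): the state, without advancing time (a new reading comes with each control period).
- get_image(name): name is "scene" or "top" or "wrist"; returns a dict with "image" (400x640x3 uint8, red, green, blue), "z_map" (400x640 float32, m along the optical axis (not along the pixel's ray), 0 where there is no reading), "K" (3x3 intrinsics, pixels), "k1" (the pictures are not rectified: a ray, as slopes to the right and down, at radius r is drawn at 1 + k1 r^2 times it, then the intrinsics apply), "extrinsics" (4x4, takes a point from world to camera coordinates). Camera axes: x right, y up, looking along -z (the intrinsics and any distortion apply to the point x, -y, -z); pixel columns grow to the right and rows downward; lengths in m; the calibration is good to about 2 mm. A picture is of the moment at which its call begins.
- finish_job(): hands the job in, once; it reports no verdict.
The state is a dict: "clock": time; "joints": joint angles; "joint_velocities": joint speeds; "joint_torque": joint torques, N m; "tcp_pos": TCP position; "ee_rot": TCP orientation; "contact_force": force on the tool from outside, world axes, zero at the start; "wrist_torque": the same for the moment, N m; "width": finger opening in m.
Only numpy, scipy, OpenCV 4.12 (cv2) and the standard library are available. Lean on these libraries where they do the work, as an engineer would, in place of code of your own. Each camera call takes 0.05 s, during which the arm holds its last target. There are 200 camera calls.

### The job

Fit the hand lever on the assembly fixture: slide the lever along its track until its eye is fully home in the fork, push the headed pivot pin, already started in the near ear, through the ear, the eye and the far ear until its head sits against the near ear, then swing the lever up on its new pivot by the black handle, past upright, so that it rests by itself against the rubber stop. Leave the other things on the bench where they are.

Things in the scene. Friction and masses are not known exactly. Their poses are not given: they have to be found in the camera images.
- fixture: Fixed blue L-shaped plate, 12 mm thick, with a grey fork bracket; new place and yaw each time. Origin on the bench below the fork's centre; x: way the pin goes in; y: from fork along the track to the lever's handle; z up. In mm, plate covers x -115 to 42, y -52 to 52 and, under the track, x -32 to 32, y 48 to 250.
- bore (a point): Fork centre, 55 mm above the bench; axes as the fixture. From here, in mm: near ear x -32.5 to -8.5, far ear x 8.5 to 22.5, both 36 wide with round tops at z 18, bore 13.5 wide along x. 17 gap between the ears; wall behind it with its face at y -15.5, up to z 11, stops the eye when home.
- stop_pad (a point): Top edge of the black rubber stop pad on a horn on the fork's back wall, at y -15.5, z 94 mm in the fixture's frame. The raised lever's bar leans on it, about 13 degrees past upright.
- guide (a point): Outer end of the open steel V guide that carries the pin's head, x -111 mm in the fixture's frame, at the pin axis's height (55 mm). The guide runs from here to the near ear, within 13 mm either side; its edges lie 5 mm below the pin's axis.
- rods_end (a point): Outer end (y 237 mm in the fixture's frame), level with the lever's axis, of the two 6 mm steel rods that carry the handle. Rods at x +-7 mm, from y 90, tops 10 mm below the lever's axis; posts under them 26 mm wide and lower. The eye runs between low cheeks (outside x +-13.5 mm, y 20 to 68, tops 5 mm below the axis).
- lever: Loose hand lever, 186 mm long: steel eye (outside 30 mm, 14 mm thick, hole 14 mm), 12 mm square bar, black handle 24 mm in diameter, y 76 to 171 mm. Origin at the eye's centre, x along its hole, y towards the handle, z up while it lies. Starts lying level on track and rods, eye 25 to 60 mm short of home; home when its origin is at point bore.
- handle_end (a point): Centre of the flat end of the lever's handle, 171 mm from the eye's centre along the lever's y.
- pin: Loose steel pin: shank 12 mm in diameter, 66 mm long with a 6 mm taper at the point; head 20 mm in diameter, 8 mm thick. Origin on the axis at the head's shank side, x towards the point (head's back face at x -8 mm). Starts level, head in the V guide, point 10 to 20 mm inside the near ear; home when the head touches that ear, origin 32.5 mm before point bore.
- pin_point (a point): Point of the pin, 66 mm from the head along the pin's x.
- pliers: Red pliers lying on the bench, 178x52x12 mm, bystander.
- calliper: Steel vernier calliper lying on the bench, 230x62x12 mm, bystander.
- riser_tube: Bent copper riser tube lying on the bench, 165x60x12 mm, bystander.
- wood_block: Wood packing block on the bench, 90x40x32 mm, bystander.
- tape_roll: White tape roll lying on the bench, 60 mm across, 17 mm high, bystander.
- multimeter: Yellow multimeter lying on the bench, 142x68x46 mm, bystander.

How it is judged (in metres and radians):
On the way, in this order (a step that is already met when the one before it is completed fails the run):
1. the lever lies with its eye home in the fork, pin not yet through (y of lever in the frame of bore between -0.004 and 0.004 m and x of lever in the frame of bore between -0.004 and 0.004 m and z of lever in the frame of bore between -0.004 and 0.004 m and x of pin_point in the frame of bore below 0 m), for 0.2 s.
2. the pin is through both ears and the eye, its head against the near ear, the lever still lying (y of lever in the frame of bore between -0.004 and 0.004 m and x of lever in the frame of bore between -0.004 and 0.004 m and z of lever in the frame of bore between -0.004 and 0.004 m and x of pin in the frame of bore between -0.035 and -0.03 m and y of pin in the frame of bore between -0.003 and 0.003 m and z of pin in the frame of bore between -0.003 and 0.003 m and angle between the x axis of pin and the x axis of bore, either way round below 0.08 rad and z of handle_end in the frame of bore below 0.05 m), for 0.2 s.
At the end, for the whole second after the job is handed in: Eye within 4 mm of the fork centre on each axis; pin head within 2.5 mm of the near ear, pin within 3 mm and 0.08 rad of the bore; lever within 0.33 rad of vertical, handle end at least 15 mm beyond the pivot on the stop side; lever and pin at rest (y of lever in the frame of bore between -0.004 and 0.004 m and x of lever in the frame of bore between -0.004 and 0.004 m and z of lever in the frame of bore between -0.004 and 0.004 m and x of pin in the frame of bore between -0.035 and -0.03 m and y of pin in the frame of bore between -0.003 and 0.003 m and z of pin in the frame of bore between -0.003 and 0.003 m and angle between the x axis of pin and the x axis of bore, either way round below 0.08 rad and angle between lever's own y axis and vertical below 0.33 rad and y of handle_end in the frame of bore below -0.015 m and z of handle_end in the frame of bore above 0.15 m and linear speed of each of lever, pin below 0.02 m/s and angular speed of lever below 0.15 rad/s); the robot touches nothing.
It fails at once if a bystander (pliers, calliper, riser_tube, wood_block, tape_roll, multimeter) is moved by more than 30 mm (distance of any of pliers, calliper, riser_tube, wood_block, tape_roll, multimeter from where it was at the start of the episode above 0.03 m).
It also fails if it takes over 67 s, if anything falls off the work surface, if the arm or the gripper's body presses on something with over 40 N, if the wrist force passes 120 N, or if a joint passes its speed limit or range.

## Working session

There is one attempt and no reset: what is moved stays moved. The work goes in short steps, Python scripts to look and compute and a shell command to move; the robot and the scene stay as the last step left them, time stands still between calls to the robot, and variables do not carry over. Pictures are saved under pics/ and viewed, about 8 in all and at most 12, crops included, and the job is handed in when it is done.

```bash
ls; mkdir -p pics
cat > h.py <<'E'
from workcell import *
import numpy as np, cv2
def shot(n,f):
    d=get_image(n); cv2.imwrite('pics/'+f+'.png',d['image'][:,:,::-1]); np.savez('pics/'+f+'.npz',**{k:d[k] for k in('image','z_map','K','k1','extrinsics')}); return d
def load(f): return dict(np.load('pics/'+f+'.npz'))
def ray(d,u,v):
    K=d['K']; k1=float(d['k1']); p=np.array([(u-K[0,2])/K[0,0],(v-K[1,2])/K[1,1]]); q=p.copy()
    for _ in range(30): q=p/(1+k1*(q@q))
    return q
def pt(d,u,v,z=None):
    z=d['z_map'][int(round(v)),int(round(u))] if z is None else z
    q=ray(d,u,v); E=np.linalg.inv(d['extrinsics']); return (E@np.array([q[0]*z,-q[1]*z,-z,1]))[:3]
def ptz(d,u,v,h):
    a=pt(d,u,v,0.);b=pt(d,u,v,1.); return a+(b-a)*(h-a[2])/(b[2]-a[2])
def proj(d,P):
    c=d['extrinsics']@np.append(P,1); q=np.array([c[0],-c[1]])/-c[2]; q=q*(1+float(d['k1'])*(q@q)); return d['K'][:2,:2]@q+d['K'][:2,2]
def cloud(d):
    K=d['K']; v,u=np.mgrid[0:400,0:640]; p=cv2.undistortPoints
    x=(u-K[0,2])/K[0,0]; y=(v-K[1,2])/K[1,1]; a,b=x.copy(),y.copy()
    for _ in range(20):
        s=1+float(d['k1'])*(a*a+b*b); a=x/s;b=y/s
    z=d['z_map']; P=np.stack([a*z,-b*z,-z,np.ones_like(z)],-1)
    return (P@np.linalg.inv(d['extrinsics']).T)[...,:3]
E
python3 - <<'E'
from h import *
print(get_obs())
for n in('scene','top','wrist'):
    d=shot(n,n+'0'); print(n,d['K'],d['k1'],d['extrinsics'])
a=np.vstack([cv2.imread('pics/%s0.png'%n) for n in('top',)])
E
```

```text
pics
{'clock': 0.0, 'joints': array([ 6.72368881e+01,  1.18857897e+01,  8.84054473e+01, -2.36069774e-03,
        7.98404128e+01, -8.62398403e+00]), 'joint_velocities': array([-0.03478077,  0.04679195,  0.00833546,  0.11836466, -0.02334458,
        0.06512753]), 'joint_torque': array([-1.88541219e-05, -3.83031857e+01, -2.91600019e+01, -2.69419988e-04,
        1.03708354e-02, -2.41853138e-05]), 'tcp_pos': array([0.140196  , 0.5568659 , 0.23010512]), 'ee_rot': array([[ 2.44269227e-01,  9.69707079e-01, -8.51641240e-04],
       [ 9.69704778e-01, -2.44270522e-01, -2.13444808e-03],
       [-2.27782026e-03, -3.04460597e-04, -9.99997359e-01]]), 'contact_force': array([-0.19356939,  0.46876371,  0.61334886]), 'wrist_torque': array([-0.03543082, -0.03126395, -0.04987404]), 'width': 0.08500297134739178}
scene [[430.2176833    0.         316.30329865]
 [  0.         430.2176833  197.21119707]
 [  0.           0.           1.        ]] 0.01785053310298106 [[ 0.8851588  -0.46517597  0.01025769 -0.47710896]
 [ 0.34742758  0.67544454  0.65043736 -0.17017682]
 [-0.30949633 -0.57217654  0.75949064 -1.06820567]
 [ 0.          0.          0.          1.        ]]
top [[371.27215092   0.         316.58991183]
 [  0.         371.27215092 201.6231078 ]
 [  0.           0.           1.        ]] -0.06557002367310327 [[ 0.01237084 -0.99983775 -0.01309322 -0.07384054]
 [ 0.99692803  0.01131994  0.07750072 -0.4942435 ]
 [-0.07733993 -0.01401174  0.99690632 -1.14514542]
 [ 0.          0.          0.          1.        ]]
wrist [[339.64078906   0.         318.97744705]
 [  0.         339.64078906 202.91043764]
 [  0.           0.           1.        ]] -0.058146698207044066 [[ 0.24350187  0.96989888 -0.0017337  -0.57469473]
 [-0.93319881  0.23380016 -0.27290561  0.03723036]
 [-0.26428551  0.06807091  0.96203925 -0.37830514]
 [ 0.          0.          0.          1.        ]]
```

View pics/top0.png

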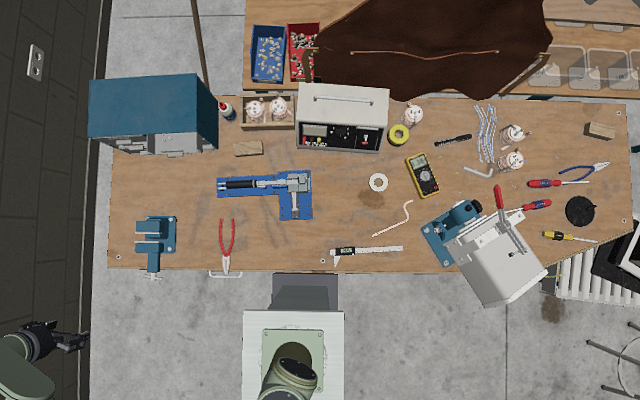

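View pics/scene0.png

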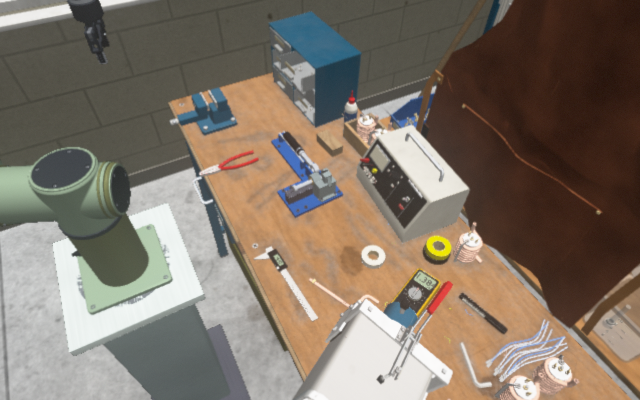

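The top view shows the blue L plate with the fork at about (297,182) and the lever handle running left to about (225,183). The pin guide runs down to about (295,215). I'll compute a rough pose and a place for the wrist camera.

Run:
```python
from h import *
d=load('top0'); C=cloud(d)
for u,v in [(297,182),(298,216),(235,184),(285,200),(220,190),(310,172),(378,182),(420,175),(248,148),(228,250),(340,110)]: print((u,v),C[v,u].round(4),ptz(d,u,v,.012).round(4))
h=cv2.cvtColor(d['image'],cv2.COLOR_RGB2HSV); m=(cv2.inRange(h,(105,120,60),(125,255,255))>0)
m[:160]=0;m[225:]=0;m[:,:210]=0;m[:,320:]=0
v,u=np.nonzero(m);P=np.array([ptz(d,a,b,.012)[:2] for a,b in zip(u,v)]);print(P.min(0),P.max(0),cv2.minAreaRect(P[P[:,1]>.06].astype(np.float32)))
w=load('wrist0');o=get_obs();E=w['extrinsics'];cam=-E[:3,:3].T@E[:3,3];R=o['ee_rot'];print('cam in tool',R.T@(cam-o['tcp_pos']),R.T@E[:3,:3].T)
i=cv2.resize(d['image'][155:235,200:330,::-1],None,fx=6,fy=6,interpolation=cv2.INTER_CUBIC);cv2.imwrite('pics/crop0.png',i)
```

```text
(297, 182) [ 0.5539 -0.0068  0.038 ] [ 0.5573 -0.005   0.012 ]
(298, 216) [ 0.4482 -0.0123  0.0482] [ 0.4496 -0.0099  0.012 ]
(235, 184) [0.542  0.1792 0.0686] [0.5489 0.1926 0.012 ]
(285, 200) [0.4993 0.0316 0.0161] [0.4996 0.032  0.012 ]
(220, 190) [0.5273 0.2353 0.0302] [0.5292 0.2403 0.012 ]
(310, 172) [ 0.5908 -0.0456  0.0051] [ 0.5897 -0.0458  0.012 ]
(378, 182) [ 0.5619 -0.2636 -0.0019] [ 0.5601 -0.2615  0.012 ]
(420, 175) [ 0.5808 -0.3894  0.0341] [ 0.5841 -0.3953  0.012 ]
(248, 148) [0.6604 0.1495 0.0356] [0.6657 0.1543 0.012 ]
(228, 250) [ 0.339   0.2124 -0.0016] [0.3398 0.209  0.012 ]
(340, 110) [ 0.7464 -0.1331  0.1519] [ 0.7929 -0.1397  0.012 ]
[ 0.43943451 -0.05094618] [0.5960712  0.25135519] ((0.5437183976173401, 0.15572211146354675), (0.06282586604356766, 0.19129090011119843), 3.7763359546661377)
cam in tool [ 0.00060527 -0.06784178 -0.14273883] [[ 9.99999704e-01 -7.15544576e-04 -2.83301239e-04]
 [-7.65719102e-04 -9.61964398e-01 -2.73173773e-01]
 [-7.70576940e-05  2.73173909e-01 -9.61964661e-01]]
```

```bash
python3 -c "
import workcell;print([n for n in dir(workcell) if n[0]!='_']); print(getattr(workcell,'hold_point_z',None))"; python3 -m inch '[{"twist":[0,0,0],"dp":[0,0,-0.045],"hand":0.0},{"twist":[0,0,0],"dp":[0,0,-0.045],"hand":0.0},{"twist":[0,0,4],"dp":[-0.0236,0.0343,0],"hand":0.0},{"twist":[0,0,-4],"dp":[-0.021,0.036,0],"hand":0.0},{"twist":[0,0,0],"dp":[-0.0236,0.0343,0],"hand":0.0},{"twist":[0,0,0],"dp":[-0.0236,0.0343,0],"hand":0.0},{"twist":[0,0,0],"dp":[-0.0236,0.0343,0],"hand":0.0},{"twist":[0,0,0],"dp":[-0.0236,0.0343,0],"hand":0.0},{"twist":[0,0,0],"dp":[-0.0236,0.0343,0],"hand":0.0},{"twist":[0,0,0],"dp":[-0.0236,0.0343,0],"hand":0.0},{"twist":[0,0,0],"dp":[-0.0236,0.0343,0],"hand":0.0},{"twist":[0,0,0],"dp":[-0.0236,0.0343,0],"hand":0.0},{"twist":[0,0,0],"dp":[-0.0236,0.0343,0],"hand":0.0},{"twist":[0,0,0],"dp":[-0.0236,0.0343,0],"hand":0.0},{"twist":[0,0,0],"dp":[-0.0236,0.0343,0],"hand":0.0},{"twist":[0,0,0],"dp":[-0.0236,0.0343,0],"hand":0.0}]'
```

```text
['IKError', 'finish_job', 'get_image', 'get_obs', 'hold_point_z']
0.0187
clock: 2.15
tcp_pos: [0.5261, 0.1188, 0.3209]
ee_rot: [[0.244, 0.97, -0.001], [0.97, -0.244, 0.0], [-0.0, -0.001, -1.0]]
contact_force: [0.3, 1.0, -1.7]
width: 0.0001
```

```bash
python3 -m inch '[{"twist":[0,0,9],"dp":[0,0,0],"hand":0.0},{"twist":[0,0,9],"dp":[0,0,0],"hand":0.0},{"twist":[0,0,9],"dp":[0,0,0],"hand":0.0},{"twist":[0,0,9],"dp":[0,0,0],"hand":0.0},{"twist":[0,0,9],"dp":[0,0,0],"hand":0.0},{"twist":[0,0,9],"dp":[0,0,0],"hand":0.0},{"twist":[0,0,9],"dp":[0,0,0],"hand":0.0},{"twist":[0,0,9],"dp":[0,0,0],"hand":0.0},{"twist":[0,0,0],"dp":[0,0,0],"hand":0.0},{"twist":[0,0,0],"dp":[0,0,0],"hand":0.0}]'
python3 - <<'E'
from h import *
o=get_obs();print(o['tcp_pos'],o['ee_rot'],o['joints'],o['width'])
d=shot('wrist','w1')
E
```

```text
clock: 3.4
tcp_pos: [0.5255, 0.12, 0.321]
ee_rot: [[0.998, 0.07, -0.0], [0.07, -0.998, -0.0], [-0.0, 0.0, -1.0]]
contact_force: [0.2, 0.9, 0.5]
width: 0.0003
[0.52545991 0.11997528 0.32102324] [[ 9.97580975e-01  6.95122338e-02 -4.97023808e-04]
 [ 6.95122180e-02 -9.97581099e-01 -4.90622753e-05]
 [-4.99231985e-04  1.43943652e-05 -9.99999875e-01]] [ 3.65924354e+00  4.23963004e+00  8.63724580e+01 -9.87886515e-04
  8.94165107e+01 -3.26717974e-01] 0.0003346060407688135
```

View pics/w1.png

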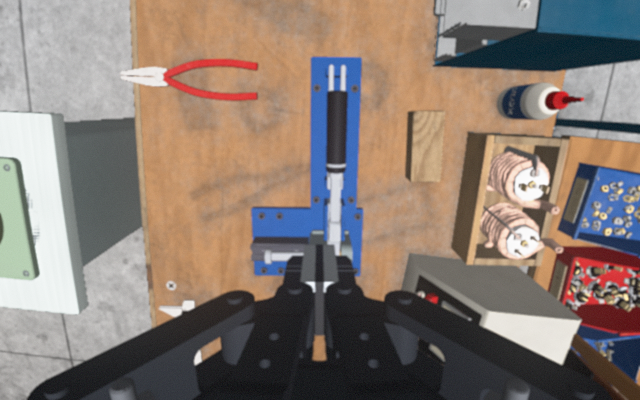

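The wrist view shows the plate's long edges at columns 312/361, the handle from (337,92) to (337,165), and the fork and guide at about row 248, partly behind the fingers. I'll shift the camera toward -y to see the fork clear and get a second viewpoint.

```bash
python3 -m inch '[{"twist":[0,0,0],"dp":[0,0.04,0.01],"hand":0.0},{"twist":[0,0,0],"dp":[0,0.04,0.01],"hand":0.0},{"twist":[0,0,0],"dp":[0,0.04,0.01],"hand":0.0},{"twist":[0,0,0],"dp":[0,0.03,0.01],"hand":0.0},{"twist":[0,0,0],"dp":[0,0,0],"hand":0.0},{"twist":[0,0,0],"dp":[0,0,0],"hand":0.0}]'
python3 - <<'E'
from h import *
d=shot('wrist','w2')
cv2.imwrite('pics/w2c.png',cv2.resize(d['image'][60:310,210:430,::-1],None,fx=3.2,fy=3.2,interpolation=cv2.INTER_CUBIC)[:790])
d1=load('w1')
# plate long edges on blue, z=12mm
for n,dd in(('w1',d1),('w2',d),('top',load('top0'))):
    C=cloud(dd); h=cv2.cvtColor(dd['image'],cv2.COLOR_RGB2HSV); m=(cv2.inRange(h,(105,150,60),(125,255,255))>0)&(C[...,2]<.03)&(C[...,2]>0)
    P=C[m]; P=P[(P[:,0]>.4)&(P[:,0]<.65)&(P[:,1]<.3)&(P[:,1]>-.1)]
    th=np.radians(3.9)
    for _ in range(3):
        ux=np.array([np.cos(th),np.sin(th)]);uy=np.array([-ux[1],ux[0]]);o=np.array([.555,-.005])
        q=(P[:,:2]-o)@np.array([ux,uy]).T
        ys=np.arange(.07,.23,.01);e=[[ (np.min(s),np.max(s)) for s in [q[abs(q[:,1]-y)<.005,0]]][0] for y in ys]
        e=np.array(e);a=np.polyfit(ys,e[:,0],1);b=np.polyfit(ys,e[:,1],1);th-= (a[0]+b[0])/2
    qq=q[(q[:,0]>-.025)&(q[:,0]<.025)]; l=q[q[:,0]<-.045]
    cx=np.mean(e);
    print(n,len(P),P[:,2].mean(),np.degrees(th),'xcentre',cx,'w',np.ptp(e.mean(0)),'yend',np.percentile(qq[:,1],99.7),'ly',np.percentile(l[:,1],[.5,99.5]),'lx',np.percentile(l[:,0],.5))
E
```

```text
clock: 4.2
tcp_pos: [0.5358, -0.0292, 0.2815]
ee_rot: [[0.998, 0.068, 0.0], [0.068, -0.998, 0.001], [0.0, -0.001, -1.0]]
contact_force: [0.4, 0.5, 0.5]
width: 0.0002
w1 6408 0.012253941636364962 3.594014833738574 xcentre 0.00029183027684414513 w 0.05921025452829953 yend 0.2559574051054244 ly [-0.03979086  0.0597308 ] lx -0.11218844512058208Traceback (most recent call last):
  File "<stdin>", line 13, in <module>
    return _wrapreduction(a, np.minimum, 'min', axis, None, out,
                          keepdims=keepdims, initial=initial, where=where)
    return ufunc.reduce(obj, axis, dtype, out, **passkwargs)
           ~~~~~~~~~~~~^^^^^^^^^^^^^^^^^^^^^^^^^^^^^^^^^^^^^
ValueError: zero-size array to reduction operation minimum which has no identity
```

View pics/w2c.png

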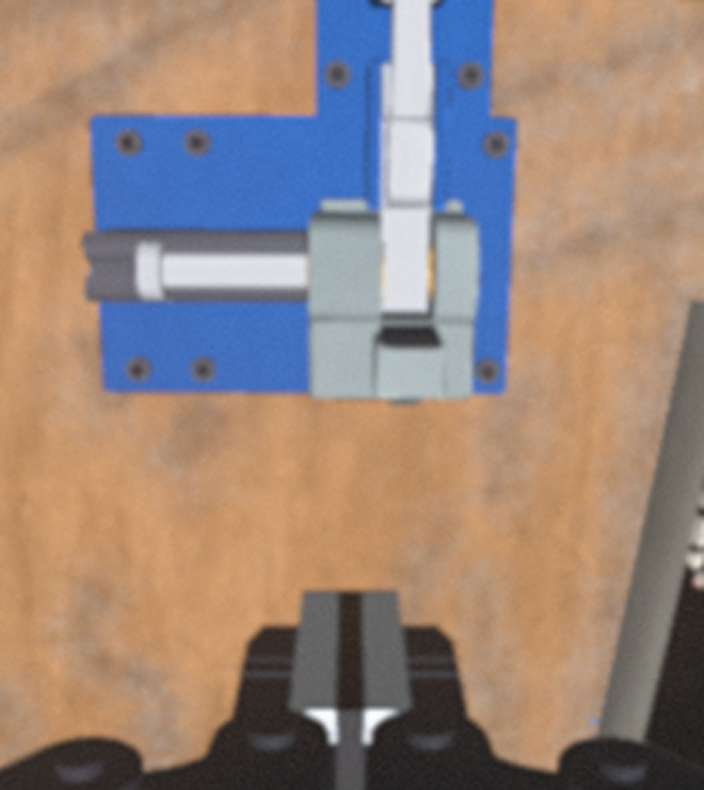

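The crop shows the plate corners at crop pixels (92,117), (516,118), (506,392) and (104,392). The pin head is at (148,270) in the V guide and the fork ears are at columns 310–380 and 435–477. The lever lies along column 408. I'll use depth and a corner fit next.

```bash
cat > fit.py <<'E'
from h import *
from scipy.optimize import least_squares
d=load('w2');c=lambda p:(210+p[0]/3.2,60+p[1]/3.2)
cor=[((92,117),(-115,52)),((104,392),(-115,-52)),((516,118),(42,52)),((506,392),(42,-52))]
A=np.array([ptz(d,*c(p),.012)[:2] for p,_ in cor]);B=np.array([q for _,q in cor])/1e3
def tf(x,B): a=x[2];return B@np.array([[np.cos(a),np.sin(a)],[-np.sin(a),np.cos(a)]])+x[:2]
s=least_squares(lambda x:(tf(x,B)-A).ravel(),[.555,0,.065]);X=s.x
E
python3 - <<'E'
from fit import *
print(X[:2],np.degrees(X[2]),s.fun.reshape(-1,2)*1e3)
def f(C): 
    a=X[2];q=C.copy();q[...,:2]=(C[...,:2]-X[:2])@np.array([[np.cos(a),-np.sin(a)],[np.sin(a),np.cos(a)]]);return q*1e3
Q=f(cloud(d))
print('lever col');
for r in range(10,345,12): u,v=c((408,r));print(r,Q[int(v),int(u)].round(0),end=';')
print('\npin row')
for k in range(80,320,8): u,v=c((k,270));print(k,Q[int(v),int(u)].round(0),end=';')
print('\nhead row')
for r in range(225,310,6): u,v=c((148,r));print(r,Q[int(v),int(u)].round(0),end=';')
print()
Q1=f(cloud(load('w1')))
for v in range(60,240,6): print(v,Q1[v,337].round(0),end=';')
m=(abs(Q1[...,0])<8)&(Q1[...,2]>60)&(Q1[...,2]<75)&(Q1[...,1]>80); print('\nhandle y range',np.percentile(Q1[m][:,1],[1,99]),np.median(Q1[m][:,2]))
for y in(120,140,160,180): 
    k=(abs(Q1[...,1]-y)<5)&(Q1[...,2]>50)&(abs(Q1[...,0])<25);print(y,Q1[k][:,0].mean(),Q1[k][:,2].max())
E
```

```text
[0.55535516 0.00256837] 3.73998120516195 [[-1.30228278  0.63888004]
 [-0.19503798 -0.52964532]
 [ 0.89444247  0.81738427]
 [ 0.60287829 -0.92661899]]
lever col
10 [-2. 82. 61.];22 [-2. 79. 62.];34 [-2. 76. 61.];46 [-2. 72. 62.];58 [-2. 68. 60.];70 [-2. 65. 61.];82 [-2. 61. 61.];94 [-2. 57. 62.];106 [-2. 53. 62.];118 [-2. 50. 62.];130 [-2. 46. 66.];142 [-2. 42. 70.];154 [-2. 38. 69.];166 [-2. 35. 69.];178 [-2. 31. 69.];190 [-2. 27. 68.];202 [-1. 23. 64.];214 [ 0. 19. 40.];226 [ 0. 15. 40.];238 [ 0. 10. 40.];250 [ 0.  6. 42.];262 [ 0.  3. 41.];274 [ 0. -2. 41.];286 [ 1. -7. 40.];298 [  1. -11.  39.];310 [  1. -14.  41.];322 [ -1. -15.  64.];334 [ -2. -15.  93.];
pin row
80 [-124.   -5.   -0.];88 [-121.   -5.    2.];96 [-109.   -1.   40.];104 [-107.   -1.   39.];112 [-103.   -1.   40.];120 [-101.   -1.   40.];128 [-97.  -1.  40.];136 [-95.  -1.  40.];144 [-87.   2.  65.];152 [-85.   2.  66.];160 [-82.   1.  63.];168 [-80.   1.  62.];176 [-77.   1.  61.];184 [-75.   1.  61.];192 [-72.   1.  61.];200 [-70.   1.  60.];208 [-67.   1.  60.];216 [-64.   1.  61.];224 [-61.   1.  60.];232 [-59.
[... 668 characters left out ...]
96 [ -1. 201.  66.];102 [ -1. 194.  67.];108 [ -0. 188.  66.];114 [ -0. 181.  68.];120 [ -0. 174.  67.];126 [ -0. 168.  68.];132 [ -0. 161.  68.];138 [  0. 154.  67.];144 [  0. 147.  65.];150 [  0. 140.  66.];156 [  1. 133.  68.];162 [  1. 126.  66.];168 [  1. 119.  67.];174 [  1. 111.  65.];180 [  1. 103.  61.];186 [ 2. 96. 60.];192 [ 2. 88. 61.];198 [ 2. 81. 62.];204 [ 2. 73. 60.];210 [ 2. 66. 62.];216 [ 2. 58. 62.];222 [ 2. 50. 62.];228 [ 2. 44. 67.];234 [ 2. 38. 71.];
handle y range [ 82.17516858 206.30567995] 65.84628330382785
120 4.814031970360717 404.0505157858781
140 -9.331744006232295 417.909899941695
160 -1.549638983120883 68.82869037956341
180 -1.3286811778065188 68.54189622997747
```

Fixture at about (0.555, 0.003), yaw 3.75°, axis height about 55 mm. The eye is about 37 mm short and the pin head's origin is at about x -82. I'll place the closed fingers behind the handle end.

```bash
python3 -m inch '[{"twist":[0,0,0],"dp":[0.0036,-0.045,0],"hand":0.0},{"twist":[0,0,0],"dp":[0.0036,-0.045,0],"hand":0.0},{"twist":[0,0,0],"dp":[0.0036,-0.045,0],"hand":0.0},{"twist":[0,0,0],"dp":[0.0036,-0.045,0],"hand":0.0},{"twist":[0,0,0],"dp":[0.0036,-0.045,0],"hand":0.0},{"twist":[0,0,0],"dp":[0.0036,-0.045,0],"hand":0.0},{"twist":[0,0,0],"dp":[0,0,0],"hand":0.0},{"twist":[0,0,0],"dp":[0,0,0.046],"hand":0.0},{"twist":[0,0,0],"dp":[0,0,0.046],"hand":0.0},{"twist":[0,0,0],"dp":[0,0,0.046],"hand":0.0},{"twist":[0,0,0],"dp":[0,0,0.046],"hand":0.0},{"twist":[0,0,0],"dp":[0,0,0.045],"hand":0.0},{"twist":[0,0,0],"dp":[0,0,0],"hand":0.0},{"twist":[0,0,0],"dp":[0,0,0],"hand":0.0}]'
```

```text
clock: 6.0
tcp_pos: [0.5404, 0.2415, 0.0542]
ee_rot: [[0.998, 0.068, 0.003], [0.068, -0.998, 0.001], [0.003, -0.0, -1.0]]
contact_force: [-0.0, 0.5, 1.1]
width: 0.0001
```

```bash
python3 -m inch '[{"twist":[0,0,0],"dp":[-0.001,0.005,0.003],"hand":0.0},{"twist":[0,0,0],"dp":[0,0.005,0],"hand":0.0},{"twist":[0,0,0],"dp":[0,0.005,0],"hand":0.0},{"twist":[0,0,0],"dp":[0,0.005,0],"hand":0.0},{"twist":[0,0,0],"dp":[0,0.005,0],"hand":0.0},{"twist":[0,0,0],"dp":[0,0.005,0],"hand":0.0},{"twist":[0,0,0],"dp":[0,0.005,0],"hand":0.0},{"twist":[0,0,0],"dp":[0,0.005,0],"hand":0.0},{"twist":[0,0,0],"dp":[0,0.005,0],"hand":0.0},{"twist":[0,0,0],"dp":[0,0.004,0],"hand":0.0},{"twist":[0,0,0],"dp":[0,0.002,0],"hand":0.0},{"twist":[0,0,0],"dp":[0,0,0],"hand":0.0}]'
```

```text
clock: 7.5
tcp_pos: [0.5416, 0.1898, 0.0492]
ee_rot: [[0.998, 0.067, 0.0], [0.067, -0.998, -0.001], [0.0, 0.001, -1.0]]
contact_force: [0.2, 2.6, 2.1]
width: 0.0001
```

```bash
python3 -m inch '[{"twist":[0,0,0],"dp":[0,0.002,0],"hand":0.0},{"twist":[0,0,0],"dp":[0,0.002,0],"hand":0.0},{"twist":[0,0,0],"dp":[0,0.001,0],"hand":0.0},{"twist":[0,0,0],"dp":[0,0,0],"hand":0.0}]'
```

```text
clock: 8.0
tcp_pos: [0.5418, 0.1849, 0.0492]
ee_rot: [[0.998, 0.067, -0.0], [0.067, -0.998, -0.0], [-0.0, 0.0, -1.0]]
contact_force: [0.3, 2.4, 0.5]
width: -0.0001
```

Pushing at about 2.4 N of friction. I'll continue in small steps until the force rises.

```bash
python3 -m inch '[{"twist":[0,0,0],"dp":[0,0.001,0],"hand":0.0},{"twist":[0,0,0],"dp":[0,0.001,0],"hand":0.0},{"twist":[0,0,0],"dp":[0,0,0],"hand":0.0}]'
```

```text
clock: 8.38
tcp_pos: [0.5419, 0.1835, 0.0492]
ee_rot: [[0.998, 0.067, 0.0], [0.067, -0.998, 0.001], [0.0, -0.001, -1.0]]
contact_force: [0.0, 4.9, 1.9]
width: -0.0001
```

```bash
python3 -m inch '[{"twist":[0,0,0],"dp":[0,0.001,0],"hand":0.0},{"twist":[0,0,0],"dp":[0,0.001,0],"hand":0.0},{"twist":[0,0,0],"dp":[0,0,0],"hand":0.0}]'
```

```text
clock: 8.75
tcp_pos: [0.5419, 0.1834, 0.0493]
ee_rot: [[0.998, 0.067, 0.0], [0.067, -0.998, 0.004], [0.0, -0.004, -1.0]]
contact_force: [-0.5, 10.2, 0.5]
width: -0.0
```

```bash
python3 -m inch '[{"twist":[0,0,0],"dp":[0,0.001,0],"hand":0.0},{"twist":[0,0,0],"dp":[0,0.0005,0],"hand":0.0},{"twist":[0,0,0],"dp":[0,0,0],"hand":0.0}]'
```

```text
clock: 9.12
tcp_pos: [0.542, 0.1834, 0.0493]
ee_rot: [[0.998, 0.067, 0.0], [0.067, -0.998, 0.006], [0.001, -0.006, -1.0]]
contact_force: [-0.7, 14.5, 0.1]
width: -0.0001
```

The eye is home: motion stopped at y=0.1834 and the force rose to 14 N. Next I back off, go over, and descend behind the pin head.

```bash
python3 -m inch '[{"twist":[0,0,0],"dp":[0,-0.01,0],"hand":0.0},{"twist":[0,0,0],"dp":[0,-0.014,0],"hand":0.0},{"twist":[0,0,0],"dp":[0,0,-0.05],"hand":0.0},{"twist":[0,0,0],"dp":[0,0,-0.05],"hand":0.0},{"twist":[0,0,0],"dp":[0,0,-0.05],"hand":0.0},{"twist":[0,0,0],"dp":[-0.0234,0.04,0],"hand":0.0},{"twist":[0,0,0],"dp":[-0.0234,0.04,0],"hand":0.0},{"twist":[0,0,0],"dp":[-0.0234,0.04,0],"hand":0.0},{"twist":[0,0,0],"dp":[-0.0234,0.04,0],"hand":0.0},{"twist":[0,0,0],"dp":[-0.0234,0.04,0],"hand":0.0},{"twist":[0,0,0],"dp":[0,0,0],"hand":0.0},{"twist":[0,0,0],"dp":[0,0,0],"hand":0.0}]'
python3 - <<'E'
from fit import *
o=get_obs();T=np.array(tf(X,np.array([[-.118,.0015]]))[0]);R=o['ee_rot'];print(T,R.T@(np.append(T,.053)-o['tcp_pos']))
d=shot('top','t3')
i=cv2.resize(d['image'][155:235,205:335,::-1],None,fx=6,fy=6,interpolation=cv2.INTER_CUBIC);cv2.imwrite('pics/t3c.png',i)
E
```

```text
clock: 10.62
tcp_pos: [0.4375, -0.0036, 0.1993]
ee_rot: [[0.998, 0.067, 0.0], [0.067, -0.998, -0.0], [0.0, 0.0, -1.0]]
contact_force: [-0.2, 0.7, -0.6]
width: 0.0
[ 0.43750862 -0.00363181] [-4.76993833e-05  1.53632617e-05  1.46345892e-01]
```

View pics/t3c.png

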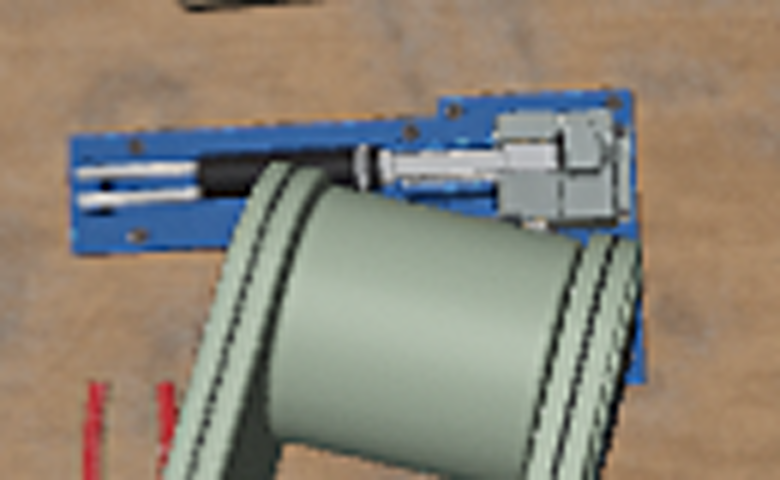

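The top crop shows the eye (about (530,155)) fully between the ears against the back wall, and the handle at columns 195–375 on the rods. Now I descend and push the pin.

```bash
python3 -m inch '[{"twist":[0,0,0],"dp":[0,0,0.05],"hand":0.0},{"twist":[0,0,0],"dp":[0,0,0.05],"hand":0.0},{"twist":[0,0,0],"dp":[0,0,0.035],"hand":0.0},{"twist":[0,0,0],"dp":[0,0,0.011],"hand":0.0},{"twist":[0,0,0],"dp":[0,0,0],"hand":0.0},{"twist":[0,0,0],"dp":[0,0,0],"hand":0.0}]'
```

```text
clock: 11.42
tcp_pos: [0.4392, -0.0038, 0.0548]
ee_rot: [[0.998, 0.068, 0.003], [0.068, -0.998, -0.001], [0.003, 0.001, -1.0]]
contact_force: [0.7, -1.0, -0.1]
width: -0.0001
```

```bash
python3 -m inch '[{"twist":[0,0,0],"dp":[0.004,0,0],"hand":0.0},{"twist":[0,0,0],"dp":[0.004,0,0],"hand":0.0},{"twist":[0,0,0],"dp":[0.004,0,0],"hand":0.0},{"twist":[0,0,0],"dp":[0.004,0,0],"hand":0.0},{"twist":[0,0,0],"dp":[0.004,0,0],"hand":0.0},{"twist":[0,0,0],"dp":[0,0,0],"hand":0.0}]'
```

```text
clock: 12.18
tcp_pos: [0.4578, -0.0024, 0.0533]
ee_rot: [[0.998, 0.067, 0.001], [0.067, -0.998, 0.0], [0.001, 0.0, -1.0]]
contact_force: [0.4, 0.2, 0.9]
width: -0.0002
```

```bash
python3 -m inch '[{"twist":[0,0,0],"dp":[0.003,0,0],"hand":0.0},{"twist":[0,0,0],"dp":[0.003,0,0],"hand":0.0},{"twist":[0,0,0],"dp":[0.003,0,0],"hand":0.0},{"twist":[0,0,0],"dp":[0.003,0,0],"hand":0.0},{"twist":[0,0,0],"dp":[0,0,0],"hand":0.0}]'
```

```text
clock: 12.8
tcp_pos: [0.4698, -0.0016, 0.0534]
ee_rot: [[0.998, 0.067, 0.001], [0.067, -0.998, -0.0], [0.001, 0.0, -1.0]]
contact_force: [0.3, 0.1, -0.3]
width: 0.0005
```

Run:
```python
from h import *
d=shot('wrist','w4')
cv2.imwrite('pics/w4c.png',cv2.resize(d['image'][60:360,120:520,::-1],None,fx=2,fy=2,interpolation=cv2.INTER_CUBIC))
```

```text
(no output)
```

View pics/w4c.png

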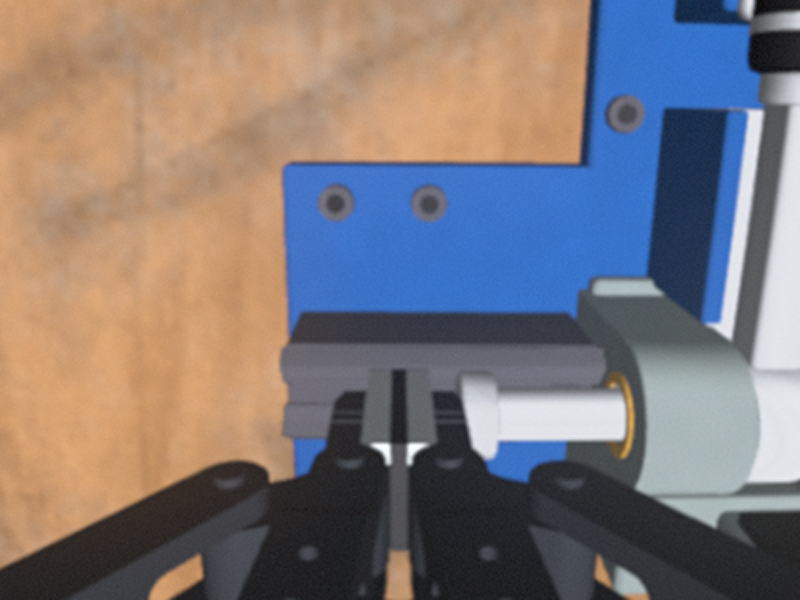

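The crop shows the head (460–498, 372–458) against the finger's back and about 30 mm of shank still exposed, so the pin is already moving with very little friction. I'll keep pushing.

```bash
python3 -m inch '[{"twist":[0,0,0],"dp":[0.003,0,0],"hand":0.0},{"twist":[0,0,0],"dp":[0.003,0,0],"hand":0.0},{"twist":[0,0,0],"dp":[0.003,0,0],"hand":0.0},{"twist":[0,0,0],"dp":[0.003,0,0],"hand":0.0},{"twist":[0,0,0],"dp":[0.003,0,0],"hand":0.0},{"twist":[0,0,0],"dp":[0.003,0,0],"hand":0.0},{"twist":[0,0,0],"dp":[0.003,0,0],"hand":0.0},{"twist":[0,0,0],"dp":[0,0,0],"hand":0.0}]'
```

```text
clock: 13.85
tcp_pos: [0.4908, -0.0002, 0.0534]
ee_rot: [[0.998, 0.067, 0.001], [0.067, -0.998, -0.0], [0.001, 0.0, -1.0]]
contact_force: [-0.2, -0.0, -0.5]
width: 0.0002
```

```bash
python3 -m inch '[{"twist":[0,0,0],"dp":[0.002,0,0],"hand":0.0},{"twist":[0,0,0],"dp":[0.002,0,0],"hand":0.0},{"twist":[0,0,0],"dp":[0.001,0,0],"hand":0.0},{"twist":[0,0,0],"dp":[0,0,0],"hand":0.0}]'
```

```text
clock: 14.35
tcp_pos: [0.4953, 0.0001, 0.0533]
ee_rot: [[0.998, 0.067, 0.0], [0.067, -0.998, -0.0], [0.0, 0.0, -1.0]]
contact_force: [0.2, -0.2, 0.0]
width: 0.0001
```

```bash
python3 -m inch '[{"twist":[0,0,0],"dp":[0.001,0,0],"hand":0.0},{"twist":[0,0,0],"dp":[0.001,0,0],"hand":0.0},{"twist":[0,0,0],"dp":[0,0,0],"hand":0.0}]'
```

```text
clock: 14.72
tcp_pos: [0.4973, 0.0003, 0.0533]
ee_rot: [[0.998, 0.067, 0.0], [0.067, -0.998, 0.0], [0.0, -0.0, -1.0]]
contact_force: [-1.5, -0.7, -0.5]
width: -0.0
```

```bash
python3 -m inch '[{"twist":[0,0,0],"dp":[0.001,0,0],"hand":0.0},{"twist":[0,0,0],"dp":[0.001,0,0],"hand":0.0},{"twist":[0,0,0],"dp":[0,0,0],"hand":0.0}]'
```

```text
clock: 15.1
tcp_pos: [0.4989, 0.0004, 0.0532]
ee_rot: [[0.998, 0.067, -0.001], [0.067, -0.998, -0.0], [-0.001, -0.0, -1.0]]
contact_force: [-1.7, 0.1, 0.8]
width: -0.0002
```

```bash
python3 -m inch '[{"twist":[0,0,0],"dp":[0.001,0,0],"hand":0.0},{"twist":[0,0,0],"dp":[0.001,0,0],"hand":0.0},{"twist":[0,0,0],"dp":[0,0,0],"hand":0.0}]'
```

```text
clock: 15.48
tcp_pos: [0.4992, 0.0005, 0.0529]
ee_rot: [[0.998, 0.068, -0.005], [0.068, -0.998, -0.0], [-0.005, -0.0, -1.0]]
contact_force: [-7.5, -1.1, 4.6]
width: 0.0001
```

```bash
python3 -m inch '[{"twist":[0,0,0],"dp":[0.001,0,0],"hand":0.0},{"twist":[0,0,0],"dp":[0.001,0,0],"hand":0.0},{"twist":[0,0,0],"dp":[0,0,0],"hand":0.0}]'
```

```text
clock: 15.85
tcp_pos: [0.4993, 0.0006, 0.0527]
ee_rot: [[0.998, 0.068, -0.009], [0.068, -0.998, -0.0], [-0.009, -0.0, -1.0]]
contact_force: [-12.1, -2.4, 10.0]
width: -0.0003
```

The pin stopped at TCP x ≈ 0.4993, about where home was predicted. I'll back off slightly and check by wrist camera.

```bash
python3 -m inch '[{"twist":[0,0,0],"dp":[-0.008,0,0],"hand":0.0},{"twist":[0,0,0],"dp":[-0.022,0,0],"hand":0.0},{"twist":[0,0,0],"dp":[0,0,-0.05],"hand":0.0},{"twist":[0,0,0],"dp":[0,0.03,-0.05],"hand":0.0},{"twist":[0,0,0],"dp":[0,0.03,-0.05],"hand":0.0},{"twist":[0,0,0],"dp":[0,0,0],"hand":0.0},{"twist":[0,0,0],"dp":[0,0,0],"hand":0.0}]'
python3 - <<'E'
from fit import *
d=shot('wrist','w5')
cv2.imwrite('pics/w5c.png',cv2.resize(d['image'][50:250,260:500,::-1],None,fx=3.3,fy=3,interpolation=cv2.INTER_CUBIC))
a=X[2];C=cloud(d);Q=C.copy();Q[...,:2]=(C[...,:2]-X[:2])@np.array([[np.cos(a),-np.sin(a)],[np.sin(a),np.cos(a)]]);Q*=1e3
m=(Q[...,2]>59)&(Q[...,2]<68)&(abs(Q[...,1]-1)<6)&(Q[...,0]>-115)&(Q[...,0]<-30)
print('head x',np.percentile(Q[m][:,0],[1,5,50,95,99]),m.sum(),'top',Q[m][:,2].max())
m=(Q[...,2]>70)&(Q[...,2]<80)&(abs(Q[...,1]-1)<4)&(Q[...,0]<0)&(Q[...,0]>-60);print('ear x',np.percentile(Q[m][:,0],[1,99]))
E
```

```text
clock: 16.73
tcp_pos: [0.4774, -0.0611, 0.2031]
ee_rot: [[0.998, 0.067, 0.001], [0.067, -0.998, 0.0], [0.001, -0.0, -1.0]]
contact_force: [-0.7, 1.0, -0.3]
width: -0.0002
head x [-41.98013377 -41.8686225  -37.95657662 -33.88255896 -33.64050521] 173 top 67.68043830334352
ear x [-33.76365936  -0.91167598]
```

View pics/w5c.png

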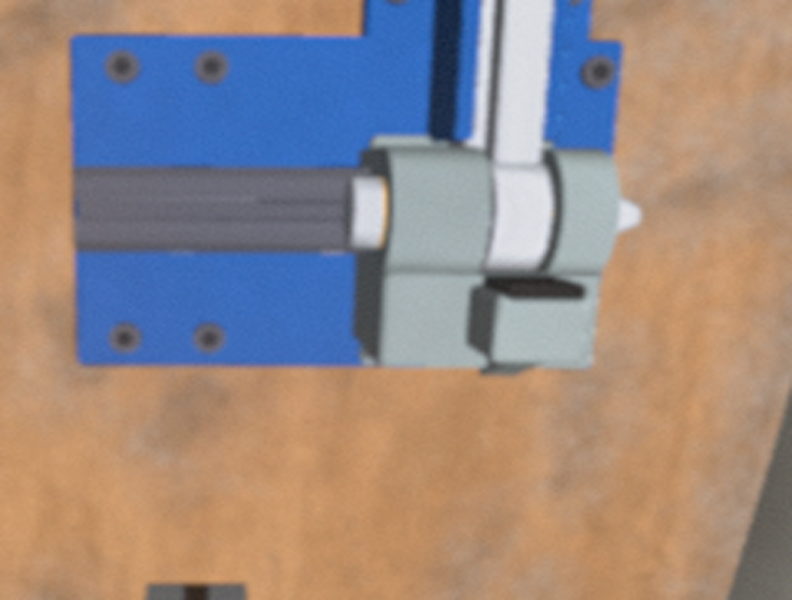

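The crop shows the pin home: head at (350–385, 175–247) flush to the near ear and the point protruding at (630,215) beyond the far ear. Depth agrees (head x -42…-34, ear face at -33.8, so my fixture frame is about 1.2 mm off in x). Now I tilt the tool 35° so the lift sweep is comfortable, and open the hand.

```bash
python3 -m inch '[{"twist":[0,0,0],"dp":[0.02,-0.05,0],"hand":0.05},{"twist":[0,0,0],"dp":[0.02,-0.05,0],"hand":0.05},{"twist":[0,0,0],"dp":[0.02,-0.05,0],"hand":0.05},{"twist":[-8.75,0,0],"dp":[0,-0.05,0],"hand":0.05},{"twist":[-8.75,0,0],"dp":[0,-0.04,0],"hand":0.05},{"twist":[-8.75,0,0],"dp":[0,0,0],"hand":0.05},{"twist":[-8.75,0,0],"dp":[0,0,0],"hand":0.05},{"twist":[0,0,0],"dp":[0,0,0],"hand":0.05},{"twist":[0,0,0],"dp":[0,0,0],"hand":0.05}]'
cat > g.py <<'E'
from fit import *
a=X[2];ux=np.array([np.cos(a),np.sin(a),0]);uy=np.array([-ux[1],ux[0],0]);uz=np.array([0,0,1.])
O=np.append(X[:2],0)-.0012*ux+.0015*uy+.055*uz
F=np.array([ux,uy,uz])
o=get_obs();R=o['ee_rot'];p=o['tcp_pos'];f=F@(p-O);z=F@R[:,2]
E
python3 - <<'E'
from g import *
print(o['joints'],o['width'],'fix',f,'tool z',z)
T=O+F.T@np.array([0,.1167,-.0119]);D=R.T@(T-p);print(D, np.degrees(np.arctan2(-z[1],-z[2])),'x axis',F@R[:,0])
E
```

```text
clock: 17.9
tcp_pos: [0.5204, 0.1817, 0.1961]
ee_rot: [[0.998, 0.057, 0.037], [0.068, -0.818, -0.572], [-0.002, 0.573, -0.82]]
contact_force: [0.7, -0.5, -0.1]
width: 0.0501
[ 27.534674    22.5714885   85.93056112 -31.64540249  87.66375985
  29.52856179] 0.050131881842073525 fix [-0.02197187  0.17954013  0.14108368] tool z [-1.09829467e-04 -5.72973315e-01 -8.19574016e-01]
[ 0.0221124  -0.03607844  0.16138475] 34.957825643579234 x axis [ 0.99999421  0.0027238  -0.00203825]
```

```bash
python3 -m inch '[{"twist":[0,0,0],"dp":[0.011,-0.018,0.02],"hand":0.05},{"twist":[0,0,0],"dp":[0.011,-0.018,0.04],"hand":0.05},{"twist":[0,0,0],"dp":[0,0,0.04],"hand":0.05},{"twist":[0,0,0],"dp":[0,0,0.03],"hand":0.05},{"twist":[0,0,0],"dp":[0,0,0.02],"hand":0.05},{"twist":[0,0,0],"dp":[0,0,0.011],"hand":0.05},{"twist":[0,0,0],"dp":[0,0,0],"hand":0.05},{"twist":[0,0,0],"dp":[0,0,0],"hand":0.05}]'
python3 - <<'E'
from g import *
print('fix',f,'tool z',z)
E
```

```text
clock: 18.9
tcp_pos: [0.5482, 0.1213, 0.0458]
ee_rot: [[0.998, 0.054, 0.041], [0.068, -0.818, -0.571], [0.002, 0.573, -0.82]]
contact_force: [0.2, -0.1, -0.1]
width: 0.0504
fix [ 0.00178013  0.11746302 -0.00922711] tool z [ 0.00336605 -0.57286511 -0.81964275]
```

```bash
python3 -m inch '[{"twist":[0,0,0],"dp":[-0.0015,0,0.0015],"hand":0.05},{"twist":[0,0,0],"dp":[0,0,0],"hand":0.02},{"twist":[0,0,0],"dp":[0,0,0],"hand":0.02},{"twist":[0,0,0],"dp":[0,0,0],"hand":0.02},{"twist":[0,0,0],"dp":[0,0,0],"hand":0.02},{"twist":[0,0,0],"dp":[0,0,0],"hand":0.02}]'
python3 - <<'E'
from g import *
print('fix',f,'tool z',z,o['contact_force'])
E
```

```text
clock: 19.65
tcp_pos: [0.5455, 0.1202, 0.0439]
ee_rot: [[0.998, 0.055, 0.038], [0.067, -0.818, -0.572], [0.0, 0.573, -0.819]]
contact_force: [-3.8, 4.7, 5.2]
width: 0.0223
fix [-0.00091689  0.11648746 -0.01108416] tool z [ 0.00096018 -0.57326856 -0.81936697] [-3.82599355  4.68570612  5.17481425]
```

```bash
python3 -m inch '[{"twist":[5,0,0],"dp":[0,0.0054,-0.0087],"hand":0.015},{"twist":[5,0,0],"dp":[0,0.0054,-0.0087],"hand":0.015},{"twist":[5,0,0],"dp":[0,0.0054,-0.0087],"hand":0.015},{"twist":[5,0,0],"dp":[0,0.0054,-0.0087],"hand":0.015},{"twist":[0,0,0],"dp":[0,0,0],"hand":0.015}]'
cat > chk.py <<'E'
from g import *
ph=np.degrees(np.arctan2(f[2],f[1]));print('fix',f.round(4),'r',np.hypot(f[1],f[2]).round(4),'swing(pos)',ph+5.82,'swing(tool)',np.degrees(np.arctan2(z[1],-z[2]))+35,'F fix',F@o['contact_force'],'w',o['width'],o['joints'].round(0))
E
python3 chk.py
```

```text
clock: 20.27
tcp_pos: [0.5471, 0.1169, 0.0854]
ee_rot: [[0.998, 0.061, 0.02], [0.064, -0.965, -0.255], [0.004, 0.256, -0.967]]
contact_force: [-1.7, 5.6, 1.0]
width: 0.0221
fix [0.0004 0.1131 0.0304] r 0.1171 swing(pos) 20.85146986827144 swing(tool) 20.189349519835844 F fix [-1.36543543  5.72430506  0.96598088] w 0.022060546683776428 [ 11.  22.  96. -16.  65.  15.]
```

```bash
python3 -m inch '[{"twist":[5,0,0],"dp":[0,0.0054,-0.0087],"hand":0.015},{"twist":[5,0,0],"dp":[0,0.0054,-0.0087],"hand":0.015},{"twist":[5,0,0],"dp":[0,0.0054,-0.0087],"hand":0.015},{"twist":[5,0,0],"dp":[0,0.0054,-0.0087],"hand":0.015},{"twist":[5,0,0],"dp":[0,0.0054,-0.0087],"hand":0.015},{"twist":[5,0,0],"dp":[0,0.0054,-0.0087],"hand":0.015},{"twist":[5,0,0],"dp":[0,0.0054,-0.0087],"hand":0.015},{"twist":[0,0,0],"dp":[0,0,0],"hand":0.015}]'; python3 chk.py
```

```text
clock: 21.28
tcp_pos: [0.5496, 0.0792, 0.1456]
ee_rot: [[0.998, 0.061, -0.021], [0.064, -0.937, 0.344], [0.001, -0.345, -0.939]]
contact_force: [-1.9, 4.9, 7.3]
width: 0.0222
fix [0.0005 0.0753 0.0906] r 0.1178 swing(pos) 56.073663894576086 swing(tool) 55.17158080013561 F fix [-1.54347281  4.96859911  7.29846464] w 0.022234307267076776 [-12.  16.  97.  20.  74. -22.]
```

```bash
python3 -m inch '[{"twist":[5,0,0],"dp":[0,0.0054,-0.0087],"hand":0.015},{"twist":[5,0,0],"dp":[0,0.0054,-0.0087],"hand":0.015},{"twist":[5,0,0],"dp":[0,0.0054,-0.0087],"hand":0.015},{"twist":[5,0,0],"dp":[0,0.0054,-0.0087],"hand":0.015},{"twist":[5,0,0],"dp":[0,0.0054,-0.0087],"hand":0.015},{"twist":[5,0,0],"dp":[0,0.0054,-0.0087],"hand":0.015},{"twist":[5,0,0],"dp":[0,0.0054,-0.0087],"hand":0.015},{"twist":[0,0,0],"dp":[0,0,0],"hand":0.015}]'; python3 chk.py
```

```text
clock: 22.28
tcp_pos: [0.5537, 0.0133, 0.1735]
ee_rot: [[0.998, 0.038, -0.054], [0.066, -0.569, 0.82], [0.0, -0.821, -0.57]]
contact_force: [-0.5, -0.6, 10.8]
width: 0.0225
fix [0.0003 0.0093 0.1185] r 0.1188 swing(pos) 91.33548091246726 swing(tool) 90.23365097058696 F fix [-0.49852313 -0.57587378 10.77604474] w 0.022479460946642226 [-31.  30.  90.  43.  98. -44.]
```

```bash
python3 -m inch '[{"twist":[5,0,0],"dp":[0,0.0059,-0.0084],"hand":0.015},{"twist":[4,0,0],"dp":[0,0.0046,-0.0067],"hand":0.015},{"twist":[0,0,0],"dp":[0,0,0],"hand":0.015},{"twist":[0,0,0],"dp":[0,0,0],"hand":0.015}]'; python3 chk.py
```

```text
clock: 22.78
tcp_pos: [0.5548, -0.0047, 0.1738]
ee_rot: [[0.998, 0.031, -0.06], [0.068, -0.435, 0.898], [0.002, -0.9, -0.436]]
contact_force: [0.1, -3.2, 12.7]
width: 0.0224
fix [ 0.0002 -0.0087  0.1188] r 0.1192 swing(pos) 100.02913289453588 swing(tool) 99.13169180829426 F fix [-0.15411536 -3.19612674 12.67218627] w 0.02236137683061186 [-34.  35.  87.  47. 104. -47.]
```

```bash
python3 -m inch '[{"twist":[1.5,0,0],"dp":[0,0.0018,-0.0025],"hand":0.015},{"twist":[1,0,0],"dp":[0,0.0012,-0.0017],"hand":0.015},{"twist":[0,0,0],"dp":[0,0,0],"hand":0.015}]'; python3 chk.py
```

```text
clock: 23.15
tcp_pos: [0.5552, -0.0098, 0.1735]
ee_rot: [[0.998, 0.029, -0.061], [0.068, -0.395, 0.916], [0.003, -0.918, -0.396]]
contact_force: [-0.3, -3.5, 14.3]
width: 0.0223
fix [ 0.0002 -0.0138  0.1185] r 0.1193 swing(pos) 102.48053371468285 swing(tool) 101.6749779649567 F fix [-0.52452315 -3.45130718 14.28014626] w 0.02225219893476988 [-35.  37.  86.  48. 106. -47.]
```

Past upright at about 102°, next to the stop. I'll release and retreat straight back along the tool axis.

```bash
python3 -m inch '[{"twist":[0,0,0],"dp":[0,0,0],"hand":0.026},{"twist":[0,0,0],"dp":[0,0,0],"hand":0.03},{"twist":[0,0,0],"dp":[0,0,0],"hand":0.05},{"twist":[0,0,0],"dp":[0,0,0],"hand":0.055},{"twist":[0,0,0],"dp":[0,0,0],"hand":0.055},{"twist":[0,0,0],"dp":[0,0,-0.01],"hand":0.055},{"twist":[0,0,0],"dp":[0,0,-0.02],"hand":0.055},{"twist":[0,0,0],"dp":[0,0,-0.03],"hand":0.055},{"twist":[0,0,0],"dp":[0,0,-0.03],"hand":0.055},{"twist":[0,0,0],"dp":[0,0,-0.02],"hand":0.055},{"twist":[0,0,0],"dp":[0,0,0],"hand":0.055},{"twist":[0,0,0],"dp":[0,0,0],"hand":0.055}]'
python3 - <<'E'
from g import *
s=shot('scene','s6');w=shot('wrist','w6')
a=cv2.resize(s['image'][120:240,240:400,::-1],None,fx=2.5*1,fy=2.5,interpolation=cv2.INTER_CUBIC)
b=cv2.resize(w['image'][:,:,::-1],(480,300))
c=np.zeros((300,880,3),np.uint8);c[:,:400]=a;c[:,400:]=b;cv2.imwrite('pics/f6.png',c[:,:800])
C=cloud(s);Q=(C-O)@F.T*1e3
m=(abs(Q[...,0])<25)&(abs(Q[...,1])<90)&(Q[...,2]>60)&(Q[...,2]<190)&(s['image'].max(-1)<70)
for z0 in range(60,190,10):
    k=m&(abs(Q[...,2]-z0)<5)
    if k.sum(): print(z0,k.sum(),np.median(Q[k],0).round(0))
print(o['tcp_pos'],o['contact_force'])
E
```

```text
clock: 24.65
tcp_pos: [0.5609, -0.1089, 0.2138]
ee_rot: [[0.998, 0.026, -0.062], [0.067, -0.397, 0.915], [-0.001, -0.917, -0.398]]
contact_force: [0.7, 0.6, 0.1]
width: 0.0549
[ 0.56091686 -0.1089044   0.21376498] [0.67555192 0.60568956 0.10119833]
```

View pics/f6.png

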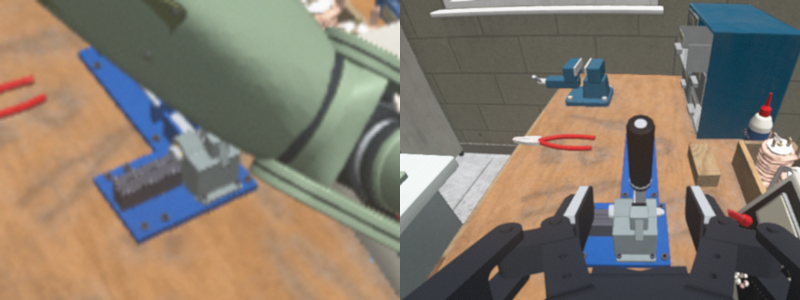

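The wrist half shows the handle upright, leaning toward the camera over the fork, with its end at (640,125) and the hand clear. I'll check the lean and the pin numerically.

```bash
python3 -m inch '[{"twist":[0,0,0],"dp":[0,0,-0.03],"hand":0.055},{"twist":[0,0,0],"dp":[0,0,-0.03],"hand":0.055},{"twist":[0,0,0],"dp":[0,0,0],"hand":0.055},{"twist":[0,0,0],"dp":[0,0,0],"hand":0.055}]'
python3 - <<'E'
from g import *
for n in('wrist','top'):
    w=shot(n,n+'7');Q=(cloud(w)-O)@F.T*1e3
    for z0 in range(80,185,20):
        k=(abs(Q[...,0])<14)&(abs(Q[...,1]+z0*.23)<40)&(abs(Q[...,2]-z0)<5)
        if k.sum()>3: print(n,z0,k.sum(),np.median(Q[k],0).round(1))
    k=(abs(Q[...,0])<14)&(abs(Q[...,1])<80)&(Q[...,2]>165)&(Q[...,2]<190)
    print('end cap',k.sum(),np.median(Q[k],0).round(1) if k.any() else '')
    k=(Q[...,2]>4)&(Q[...,2]<14)&(abs(Q[...,1])<6)&(Q[...,0]>-110)&(Q[...,0]<-32)
    if k.any(): print('head x',np.percentile(Q[k][:,0],[2,98]),k.sum())
E
```

```text
clock: 25.25
tcp_pos: [0.5646, -0.1631, 0.2374]
ee_rot: [[0.998, 0.026, -0.063], [0.068, -0.397, 0.915], [-0.001, -0.918, -0.398]]
contact_force: [-0.1, 0.3, -0.6]
width: 0.055
wrist 80 133 [  0.5 -30.7  80.9]
wrist 100 166 [  0.5 -35.3 100.2]
wrist 120 190 [  1.  -40.  120.1]
wrist 140 219 [  0.6 -45.  140.2]
wrist 160 328 [  1.3 -49.4 161.2]
end cap 359 [  0.6 -41.1 166.8]
head x [-39.55052624 -33.14998068] 41
top 100 5 [ -7.4 -15.  100.3]
top 120 6 [ -4.4 -18.6 120.3]
top 140 6 [ -4.2 -23.6 139.1]
top 160 19 [ -0.2 -40.3 162.8]
end cap 50 [ -0.2 -38.3 167.3]
head x [-40.52641046 -33.98211326] 12
```

Lean is 13° on the stop side, the handle end is at y≈-40 and z≈+167 mm, and the pin head is still at the ear. Handing in.

```bash
python3 -c "from workcell import *;print(finish_job())"
```

```text
the job is handed in; nothing more can be done
None
```

The lever is fitted: the eye is home in the fork, the pin is through both ears and the eye, and the lever rests by itself against the rubber stop. I handed the job in at about 25 s on the robot clock; no verdict is reported.

**What I did**
- **Lever:** I pushed the handle end until the eye stopped against the fork's back wall. The force rose to about 14 N with no further motion.
- **Pin:** I pushed it with the closed fingers until it stopped, at about 12 N along the pin.
- **Swing:** I gripped the handle with the tool tilted 35°, swung the lever about 102° round the pivot, released it and backed away.

**What the last checks showed**
- **Lean:** about 13° past upright, the angle given for resting on the stop. The handle end is about 40 mm beyond the pivot on the stop side and about 167 mm above it.
- **Pin:** its head measures from about x -40 to -33 mm, flush with the near ear at -32.5. The point stood out beyond the far ear when I checked after the push.
- **Robot:** the contact force reads about zero and the hand is clear of everything. I did not touch any of the other things on the bench.

**What disagreed**
- My fixture fit from the picture was about 1.2 mm off in x and 1.5 mm off in y against the depth readings, so I corrected it before gripping.
- The fingers closed to 22.3 mm on the 24 mm handle.
- About 14 N of upward pull had built up by the end of the swing, and it went when I released.
- The top camera saw the lever's sides too sparsely to measure the lean. The 13° comes from the wrist camera alone, though both cameras agree on where the handle end is.

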